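# Nudge the culture dish into the stage recess and swing the clip over it

## Task

Without picking anything up, push the empty petri dish across the dark stage plate with the fingertips until it drops into the round recess and lies flat on its floor. Then push the retaining clip round by its upright post, as far as it goes, so that it lies over the dish. Leave the other dish (the one with small tubes in it) and everything else standing where it is.

Things in the scene. Friction and masses are not known exactly. Their poses are not given: they have to be found in the camera images.
- stage: dark flat stage plate fixed to the bench, 140 mm along its x, 270 mm along its y, 20 mm high; origin at the centre of its underside on the bench, z up. Its deck (top face) is at z = 20 mm. It does not move. A wall of the room rises at the left end of the bench, about 0.3 m to the left of the stage's centre; keep the wrist clear of it.
- recess (a point): centre of the floor of the round recess in the stage's deck, at stage x = -20 mm, y = 0. The recess is 66 mm across and 10 mm deep (floor at z = 10 mm), with upright walls; its axes are the stage's.
- petri_0: empty shallow round translucent petri dish, loose, 62 mm across the rim (solid for contact to 58 to 60 mm), 12 mm high, about 30 g; origin at the centre of its underside. It starts on the deck, left or right of the recess (along the stage's y, up to 13 mm off that line), its centre about 70 to 92 mm from the recess centre. In the recess its underside is at z = 10 mm and its rim stands 2 mm above the deck.
- petri_1: the other petri dish, 58 mm across, 12 mm high, loose, with small tubes in it; origin at the centre of its underside. It stands on the deck on the other side of the recess and must stay there.
- clip (a joint): angle of the retaining clip about its upright pivot: 0 = shut (stop), the arm pointing along the stage's -x over the recess; it grows as the arm swings open towards the stage's +y (about 1.57: pointing along +y; up to 2.4). Starts open at 1.5 to 2.1. It stays where it is left; about 1 N at the post moves it.
- clip_pivot (a point): point on the deck on the axis of the clip's pivot, at stage x = 35 mm, y = 0. A fixed boss 18 mm across stands there; its screw ends 12 mm above the deck.
- clip_post (a point): middle of the upright round steel post at the free end of the clip arm, 45 mm from the pivot axis; the post is 10 mm across and reaches from 9 to 40 mm above the deck. The flat arm below it is 12 mm wide and lies 5 to 9 mm above the deck, so it passes 3 mm above a seated dish but strikes one that stands on the deck.
- sample_pot_2: white sample pot with a white lid, 49 mm across, 59 mm high, loose, behind the stage; origin at the centre of its underside. To be left alone.
- vial_green: glass vial with green contents and a white cap, 45 mm across, 79 mm high, loose, behind the stage; origin at the centre of its underside. To be left alone.
- weight_0: small check weight, 25 mm across, 38 mm high, loose, behind the stage; origin at the centre of its underside. To be left alone.
- timer: white square timer, 63 mm wide, 20 mm high, loose, to the right of the stage; origin at the centre of its underside. To be left alone.
- tweezers: steel tweezers lying on the bench, 133 mm long, 10 mm high, loose, behind the stage, towards the left; origin at the centre of the underside. To be left alone.
- cuvette_box: small pale carton, 76 x 51 x 42 mm, loose, far to the right of the stage; origin at the centre of its underside. To be left alone.
There are look-alikes about, which are no part of the job. What is shaped like the petri_0 but blue, orange or purple is not meant.

How it is judged:
By the outcome, as a careful person would: the job done as asked, in the order asked, and still so for the second after the job is handed in, with the robot touching nothing.
It also fails if it takes over 51 s, if anything falls off the work surface, if the arm or the gripper's body presses on something with over 40 N, if the wrist force passes 120 N, or if a joint passes its speed limit or range.

## Robot

A 6-joint arm with a two-finger parallel gripper is mounted at the origin on a cart in front of the work surface, level with it; the furniture and walls round the work are solid. World frame = base frame: x ahead of the robot, y to its left, z up, the work surface at z = 0. Lengths are in mm, angles in rad, forces in N, time in s.
With the tool pointing down it reaches from about 350 to 725 mm from the base axis. Payload 6 kg.
Tool frame: the origin (TCP) lies at the very end of the fingers, on their centre line; the grasp point (between the pads) lies 19 mm behind it (robot.pinch_z is the distance from the TCP to the grasp point, in mm); z points along the fingers, y is the line along which they close (so a half turn about z gives the same grasp; the last joint's range is limited). The gripper opens to 85 mm and grips with 20 to 120 N. Pads are 22 mm wide; open, the fingers measure 114 mm over their backs; the gripper's body (76 mm by 85 mm) begins 54 mm behind the grasp point. The pads swing forward as they close: fully open they stand 13 mm farther back than shut.
Start: joints at [-0.805, 0.04, 0.085, 0, -1.615, -0.334], TCP at [251.109, -544.902, 231.261] pointing down, gripper open.
Joint ranges: [-2.56, 2.56], [-1.29, 2.01], [-1.08, 1.49], [-3.29, 1.98], [-2.81, -0.18], [-2.99, 2.99]. Speed limits (rad/s): [2.57, 2.57, 3.01, 3.14, 3.14, 3.14].

## Interface

Orientations are given as a unit quaternion [w, x, y, z].
In Python, from rig import robot, open_jaws, close_gripper, kin, monitor, imaging, ticket gives the robot as it stands. The module is installed in compiled form; this text tells all that it offers. Calls block until the motion is done:
- robot.move_to(position, orientation): joint-space move of the TCP to a pose.
- robot.servo_line(position, rotation=None, max_speed=150, until_force=None): straight line of the TCP; rotation=None keeps the orientation; max_speed is the mean speed in mm/s. With until_force (N) it stops when the force on the tool has changed by that much, and returns True; else False.
- robot.goto_joints(angles): joint-space move.
- open_jaws() and close_gripper(): open the fingers fully, or close them until they stop; the grip force is fixed at half the most.
- robot.wait(seconds).
- kin.inverse_kinematics(position, orientation): joint angles nearest the present ones, or None.
- monitor.get_obs(): the state.
- imaging.read_camera(name): name is "side" or "top"; returns a dict with "image" (480x640x3 uint8, blue, green, red), "range_z" (480x640 float32, mm along the optical axis (not along the pixel's ray), 0 where there is no reading), "fx", "fy", "cx", "cy" (pixels), "xyz" and "attitude" of the camera in the world. Camera axes: x right, y down, z forward; pixel columns grow to the right and rows downward; lengths in mm; the calibration is good to about 2 mm. A picture is of the moment at which its call begins.
A pose or a line that the arm cannot do raises robot.PlanningError and nothing moves.
- ticket.close_job(): hands the job in; it is judged then, once.
The state is a dict: "time_s": time; "joint_pos": joint angles; "qvel": joint speeds; "tau": joint torques, N m; "ee_pos": TCP position; "tool_rot": TCP orientation; "wrist_force": force on the tool from outside, world axes, zero at the start; "moment": the same for the moment, N m; "opening": finger opening in mm; "grasp_force": force on a finger pad.
Only numpy, scipy, OpenCV 4.12 (cv2) and the standard library are available. Lean on these libraries where they do the work, as an engineer would, in place of code of your own. Each camera call takes 0.05 s, during which the arm holds its last target. There are 200 camera calls.

## Working session

There is one attempt and no reset: what is moved stays moved. The work goes in short steps, each a Python script; the robot and the scene stay as the last script left them, time stands still between calls to the robot, and variables do not carry over. Pictures are saved under pics/ and viewed, at most 10 in all, crops included, and the job is handed in when it is done.

```bash
mkdir -p pics
cat > h.py <<'E'
import numpy as np, cv2
from scipy.spatial.transform import Rotation as R
from rig import robot, open_jaws, close_gripper, kin, monitor, imaging, ticket
def cam(n):
    c=imaging.read_camera(n); q=c["attitude"]
    q=np.array(q)
    c["R"]=R.from_quat([q[1],q[2],q[3],q[0]]).as_matrix() if q.size==4 else q.reshape(3,3)
    c["t"]=np.array(c["xyz"]); return c
def ray(c,u,v,z):  # intersect pixel ray with plane z
    d=c["R"]@np.array([(u-c["cx"])/c["fx"],(v-c["cy"])/c["fy"],1]); return c["t"]+d*(z-c["t"][2])/d[2]
def proj(c,p):
    q=c["R"].T@(np.array(p)-c["t"]); return [q[0]/q[2]*c["fx"]+c["cx"],q[1]/q[2]*c["fy"]+c["cy"]]
def cloud(c):
    v,u=np.mgrid[:480,:640]; z=c["range_z"]
    P=np.stack([(u-c["cx"])/c["fx"]*z,(v-c["cy"])/c["fy"]*z,z],-1)
    return P@c["R"].T+c["t"]
E
python3 - <<'E'
from h import *
for n in("top","side"):
    c=cam(n); cv2.imwrite(f"pics/{n}0.png",c["image"]); print(n,c["t"],c["attitude"],c["fx"],c["cx"],c["cy"])
    np.savez(f"{n}0.npz",**c)
print(monitor.get_obs())
E
```

```text
top [ 427.24831469  159.78863368 1144.13598623] [ 0.03884492 -0.7042625   0.70766605 -0.04140252] 522.4492741910051 331.6250536777884 237.83474327043146
side [ 542.72971798 -845.69041617  538.94713827] [-0.53363758  0.84562913 -0.00785093 -0.00898123] 513.1582325394816 329.7936204568051 236.51615011342435
{'time_s': 0.1, 'joint_pos': array([-8.05268032e-01,  4.07347040e-02,  8.38914783e-02, -4.01124817e-04,
       -1.61549736e+00, -3.33701702e-01]), 'qvel': array([-0.0001968 , -0.00168142,  0.00272065,  0.00149369,  0.00113437,
        0.0022687 ]), 'tau': array([-6.16579433e-03, -3.69344723e+01,  3.48284268e+01,  6.95179850e+00,
       -4.49487328e-03, -3.46102240e-05]), 'ee_pos': array([ 251.05536911, -544.61862385,  230.37921849]), 'tool_rot': array([-2.32468490e-04, -2.14248143e-01,  9.76778940e-01,  7.63078269e-04]), 'wrist_force': array([ 0.14064474, -0.27938139,  0.05809378]), 'moment': array([ 0.0245427 , -0.01854135,  0.0515464 ]), 'grasp_force': 0.0, 'opening': 85.32368973514785}
```

View pics/top0.png

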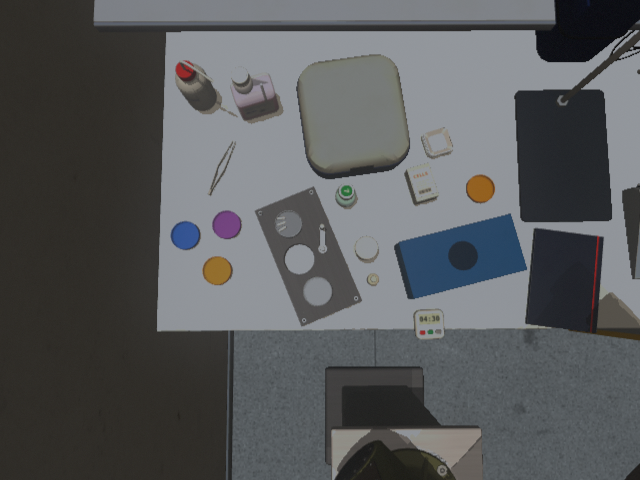

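View pics/side0.png

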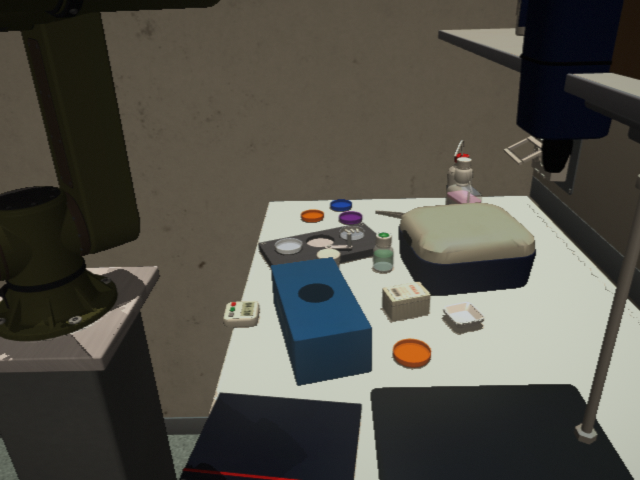

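The top view shows the stage with corners near (257,210), (313,188), (361,298) and (303,325). The tubed dish is at about (288,223), the recess at (300,259), the empty dish at (317,291), and the clip pivot at about (322,248) with its post near (322,230). I'll crop this closer.

Run:
```python
from h import *
d=dict(np.load("top0.npz"))
im=d["image"][180:330,245:375]; im=cv2.resize(im,None,fx=4,fy=4,interpolation=cv2.INTER_CUBIC)
im=cv2.convertScaleAbs(im,alpha=1.4,beta=10); cv2.imwrite("pics/crop0.png",im)
for n,u,v,z in[("A",257,210,20),("B",313,188,20),("C",361,298,20),("D",303,325,20),("rec",300,259,10),("p0",317,291,30),("p1",288,223,30),("piv",322,248,30),("post",322,230,60)]: print(n,ray(d,u,v,z).round(1))
P=cloud(d)
for u,v in[(345,270),(300,259),(317,291),(400,180)]: print(u,v,P[v,u].round(1))
```

```text
A [617.2 317.6  20. ]
B [665.4 195.6  20. ]
C [425.7  93.2  20. ]
D [369.3 217.2  20. ]
rec [510.6 224.4  10. ]
p0 [440.9 187.   30. ]
p1 [586.9 249.2  30. ]
piv [532.5 176.2  30. ]
post [567.5 175.6  60. ]
345 270 [485.8 126.9  18.5]
300 259 [510.7 224.4   8.6]
317 291 [440.9 187.   32.2]
400 180 [687.8   1.5  -3.3]
```

View pics/crop0.png

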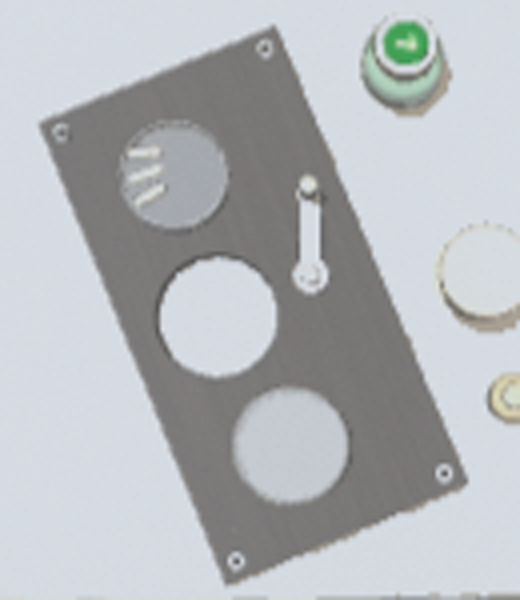

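```bash
cat > geo.py <<'E'
from h import *
d=dict(np.load("top0.npz"))
def px(x,y,z): return ray(d,245+x/4-.375,180+y/4-.375,z)[:2]
A,B,C,D=[px(*p,20) for p in((40,123),(276,27),(468,482),(227,584))]
# stage x: A->B ; stage y: D->A ; fit rigid
S=np.array([[-70,135],[70,135],[70,-135],[-70,-135]]); W=np.array([A,B,C,D])
rec_=px(218,316,20); piv_=px(310,277,32)
S=np.vstack([S,[-20,0],[-20,0],[35,0]]); W=np.vstack([W,rec_,rec_,piv_])
s0,w0=S.mean(0),W.mean(0); z=np.sum(((W-w0)@[1,1j])*np.conj((S-s0)@[1,1j])); th=np.angle(z)
M=np.array([[np.cos(th),-np.sin(th)],[np.sin(th),np.cos(th)]]); O=w0-M@s0
toW=lambda s:M@np.array(s,float)+O
toS=lambda w:M.T@(np.array(w)-O)
p0=toS(px(291,446,32)); p1=toS(px(174,174,32)); post=toS(px(309,185,60))
a=np.arctan2(post[1],-(post[0]-35))
def quat(dx,flip=False): # tool x along stage direction dx (2d), z down
    x=np.append(M@(np.array(dx,float)/np.linalg.norm(dx)),0); x=-x if flip else x
    zz=np.array([0,0,-1.]); q=R.from_matrix(np.column_stack([x,np.cross(zz,x),zz])).as_quat(); return [q[3],q[0],q[1],q[2]]
E
python3 - <<'E'
from geo import *
print("O",O,"th",th,"resid\n",(W-np.array([toW(s) for s in S])).round(1))
print("p0",p0,"p1",p1,"post",post,np.hypot(*(post-[35,0])),"a",a)
u=np.array([-20,0])-p0; n=u/np.linalg.norm(u)
def ik(p,z,q):
    j=kin.inverse_kinematics(np.append(toW(p),z),q); return None if j is None else np.round(j,2)
for f in(0,1):
    print(f,[ik(p,zz,quat(n,f)) for p,zz in((p0-n*60,80),(p0-n*60,23),(np.array([-20,0])-n*40,23))])
    for t in(a,1,.5,0):
        dd=np.array([np.sin(t),np.cos(t)]); print(t,ik(np.array([35-45*np.cos(t),45*np.sin(t)])+dd*25,42,quat(-dd,f)))
print(toW(p0-n*60),toW([-20,0]))
E
```

```text
O [518.31972526 207.4496792 ] th -1.1803561036636125 resid
 [[-0.1 -0.8]
 [-0.8  0.1]
 [ 1.   0.6]
 [ 1.2 -0.2]
 [-0.1 -0.3]
 [-0.1 -0.3]
 [-1.2  0.8]]
p0 [ -9.90829904 -79.94180889] p1 [-12.31876528  78.59452362] post [51.24936088 41.46717755] 44.537271391651764 a 1.9442665097660088
0 [array([ 0.87, -0.45, -0.61,  0.  , -1.41,  1.22]), array([ 0.87, -0.41, -0.69,  0.  , -1.29,  1.22]), array([ 0.8 , -0.1 , -0.44,  0.  , -1.23,  1.29])]
1.9442665097660088 [ 0.59  0.09 -0.21  0.   -1.27  2.57]
1 [ 0.66  0.13 -0.17  0.   -1.27 -2.84]
0.5 [ 0.7   0.11 -0.19  0.   -1.27 -2.38]
0 [ 0.74  0.06 -0.25  0.   -1.27 -1.92]
1 [array([ 0.87, -0.45, -0.61,  0.  , -1.41, -1.93]), array([ 0.87, -0.41, -0.69,  0.  , -1.29, -1.93]), array([ 0.8 , -0.1 , -0.44,  0.  , -1.23, -1.85])]
1.9442665097660088 [ 0.59  0.09 -0.21  0.   -1.27 -0.57]
1 [ 0.66  0.13 -0.17  0.   -1.27  0.3 ]
0.5 [ 0.7   0.11 -0.19  0.   -1.27  0.76]
0 [ 0.74  0.06 -0.25  0.   -1.27  1.22]
[388.43558572 156.58177124] [510.70781437 225.94451125]
```

```bash
python3 - <<'E'
from geo import *
rec=np.array([-20,0.]); n=(rec-p0)/np.linalg.norm(rec-p0); q=quat(n)
close_gripper()
robot.move_to(np.append(toW(p0-n*58),110),q)
robot.servo_line(np.append(toW(p0-n*58),24),max_speed=100)
o=monitor.get_obs(); print(o["time_s"],o["ee_pos"],o["wrist_force"])
robot.servo_line(np.append(toW(rec-n*88),24),max_speed=40)
o=monitor.get_obs(); print(o["time_s"],o["ee_pos"],toW(rec-n*88),o["wrist_force"])
for c in("top","side"):
    k=cam(c); np.savez(c+"1.npz",**k)
    u,v=proj(k,np.append(toW(rec-n*35),25)); u,v=int(u),int(v)
    cv2.imwrite(f"pics/{c}1.png",cv2.resize(k["image"][v-60:v+60,max(0,u-80):u+80],None,fx=4,fy=4,interpolation=cv2.INTER_CUBIC)); print(c,u-80,v-60)
E
python3 -c "
import cv2,numpy as np
a=cv2.imread('pics/top1.png');b=cv2.imread('pics/side1.png');cv2.imwrite('pics/both1.png',cv2.resize(np.vstack([a,b]),(400,600)))"
```

```text
4.45 [390.6062557  157.86171706  24.76251454] [0.04413575 0.01164649 0.06514228]
5.8667 [434.12688208 182.52087168  24.09502231] [434.16604708 182.52380351] [-0.62784059  1.19254539  0.10167683]
top 226 212
side 226 181
```

View pics/top1.png

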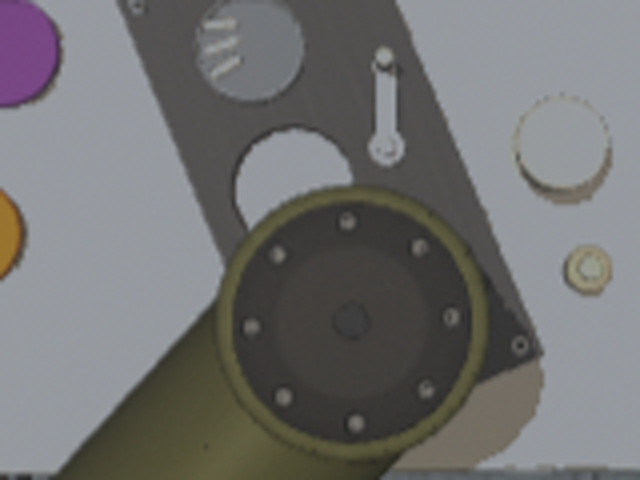

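The wrist hides the dish (recess at (293,187) in the crop; the tubed dish and clip have not moved), so I'll retreat and look.

```bash
cat >> h.py <<'E'
def look(tag,name="top",aside=True):
    if aside:
        p=monitor.get_obs()["ee_pos"]; robot.servo_line([p[0],p[1],130],max_speed=150)
        j=np.array(monitor.get_obs()["joint_pos"]); j[0]-=0.75; robot.goto_joints(j)
    k=cam(name); np.savez(name+tag+".npz",**k)
    im=cv2.resize(k["image"][180:330,245:375],None,fx=4,fy=4,interpolation=cv2.INTER_CUBIC)
    cv2.imwrite(f"pics/crop{tag}.png",cv2.convertScaleAbs(im,alpha=1.4,beta=10))
    print(monitor.get_obs()["time_s"])
E
python3 -c "
from h import *
p=monitor.get_obs()['ee_pos']; d=p-[390.6,157.9,24]; d[2]=0
robot.servo_line(list(p-d/np.linalg.norm(d)*8),max_speed=60)
look('2')"
```

```text
8.4417
```

View pics/crop2.png

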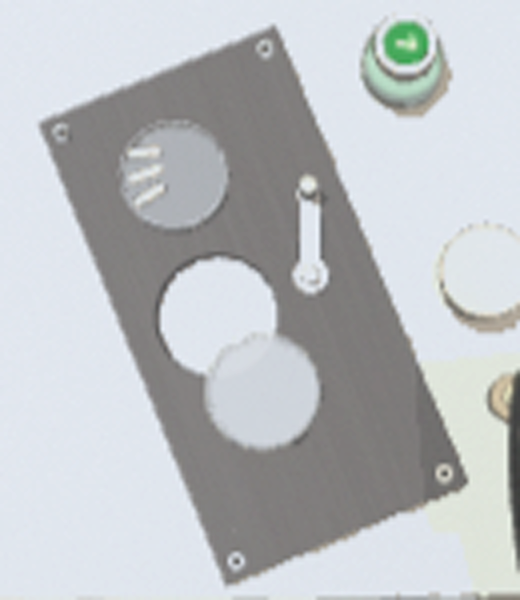

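The dish is now at crop (262,391), partly over the recess, and slid nearly straight. I'll re-aim from there and push it in.

Run:
```python
from geo import *
rec=np.array([-20,0.]); n0=(rec-p0)/np.linalg.norm(rec-p0); c=toS(px(262.5,391,32))
tcp=rec-n0*88; off=np.dot(c-tcp,n0); print("c",c,"lat",np.cross(n0,c-tcp),"off",off)
n=(rec-c)/np.linalg.norm(rec-c); q=quat(n); L=np.linalg.norm(rec-c); print(L,n)
robot.move_to(np.append(toW(c-n*(off+10)),110),q)
robot.servo_line(np.append(toW(c-n*(off+10)),24),max_speed=100)
robot.servo_line(np.append(toW(rec-n*(off-1)),24),max_speed=35)
o=monitor.get_obs(); print(o["time_s"],o["ee_pos"],o["wrist_force"])
look("3")
```

```text
c [-12.76239246 -47.26644102] lat -1.2607762929269417 off 40.199269328053106
47.81735469087362 [-0.15135943  0.98847879]
12.55 [477.0450636  205.70589379  24.03994327] [0.22668746 0.57227179 0.08055137]
14.875<stdin>:3: DeprecationWarning: Arrays of 2-dimensional vectors are deprecated. Use arrays of 3-dimensional vectors instead. (deprecated in NumPy 2.0)
```

View pics/crop3.png

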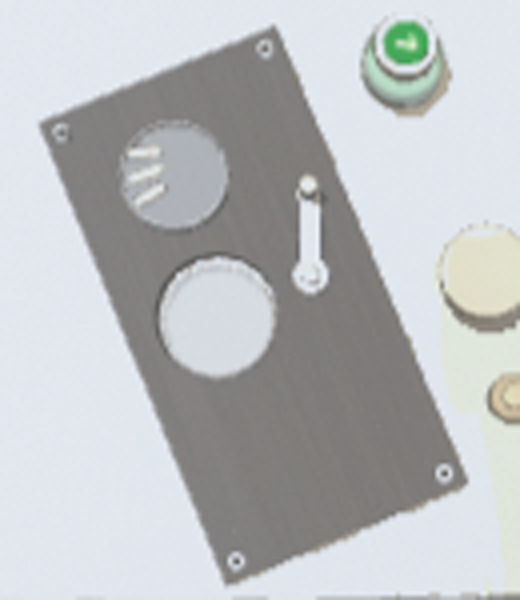

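The dish lies inside the recess, centred at about (218,320), with a small gap at the far side. I'll check from depth that it is flat.

Run:
```python
from geo import *
def fit(f,c,r=24):
    k=dict(np.load(f)); P=cloud(k).reshape(-1,3); m=(np.hypot(*(P[:,:2]-c).T)<r)&(P[:,2]>-10)&(P[:,2]<60); Q=P[m]
    s=np.linalg.lstsq(np.c_[Q[:,:2]-c,np.ones(len(Q))],Q[:,2],rcond=None)[0]; print(f,len(Q),"slope",s[:2].round(3),"z",s[2].round(1),np.median(Q[:,2]))
c=px(218,318,22)
fit("top0.npz",px(291,446,32)); fit("top3.npz",c); fit("top0.npz",toW([30,-80]))
```

```text
top0.npz 406 slope [-0.008 -0.005] z 33.5 33.34648496230432
top3.npz 393 slope [ 0.015 -0.006] z 23.4 23.389756914583586
top0.npz 396 slope [-0.095  0.294] z 23.3 21.432513536152555
```

It is seated flat: its top is 10 mm lower, with no tilt. Next is the clip.

Run:
```python
from geo import *
def pose(t,off,z=39):
    dd=np.array([np.sin(t),np.cos(t)]); return np.append(toW(np.array([35-45*np.cos(t),45*np.sin(t)])+dd*off),z),quat(-dd,True)
p,q=pose(a,30,110); robot.move_to(p,q)
robot.servo_line(pose(a,30)[0],max_speed=120)
for t in np.append(np.linspace(a,.2,10),[]):
    robot.servo_line(*pose(t,15.5),max_speed=60)
o=monitor.get_obs(); print(o["time_s"],o["ee_pos"],o["wrist_force"],o["joint_pos"].round(2))
print(robot.servo_line(*pose(0,15.5),max_speed=25,until_force=10))
p,q=pose(0,9); print(robot.servo_line(p,q,max_speed=25,until_force=8))
o=monitor.get_obs(); print(o["time_s"],toS(o["ee_pos"][:2]),o["wrist_force"])
robot.servo_line(pose(0,22)[0],max_speed=60)
look("4")
```

```text
20.7333 [538.51690855 222.09213594  39.02860696] [ 0.59673983  0.09211864 -0.54039618] [ 0.74  0.06 -0.25  0.   -1.26  1.02]
False
True
21.475 [-9.94722185 15.57881582] [ 3.38020704  1.77700297 -0.65526518]
24.125
```

View pics/crop4.png

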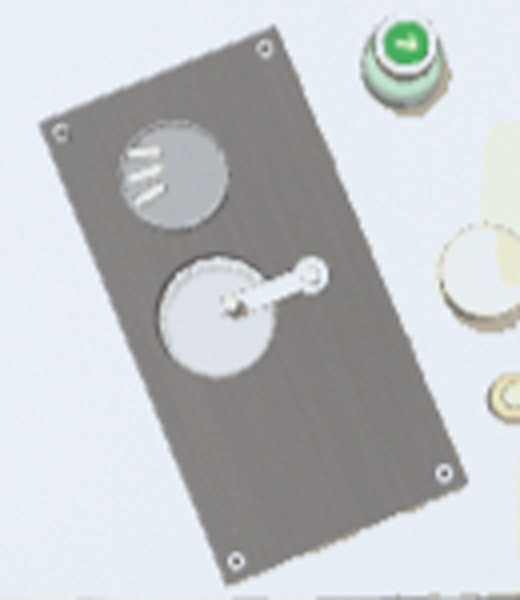

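The clip arm now lies over the dish, with the post top near crop (232,300). I'll make one firmer push to confirm it is on its stop.

```bash
python3 - <<'E'
from geo import *
pt=toS(px(232,299,60)); print("a est",np.arctan2(pt[1],35-pt[0]),pt)
def pose(t,off,z=39):
    dd=np.array([np.sin(t),np.cos(t)]); return np.append(toW(np.array([35-45*np.cos(t),45*np.sin(t)])+dd*off),z),quat(-dd,True)
p,q=pose(0,24,110); robot.move_to(p,q)
robot.servo_line(pose(0,24)[0],max_speed=120)
print(robot.servo_line(pose(0,5)[0],max_speed=20,until_force=15))
o=monitor.get_obs(); print(o["time_s"],toS(o["ee_pos"][:2]),o["wrist_force"])
robot.servo_line(pose(0,24)[0],max_speed=60)
look("5")
E
cat > /dev/null
```

```text
a est 0.03683469623325089 [-8.65213303  1.60864066]
True
27.0417 [-10.1566619   15.61092469] [ 3.84716682  1.88493208 -0.69512518]
29.725
```

View pics/crop5.png

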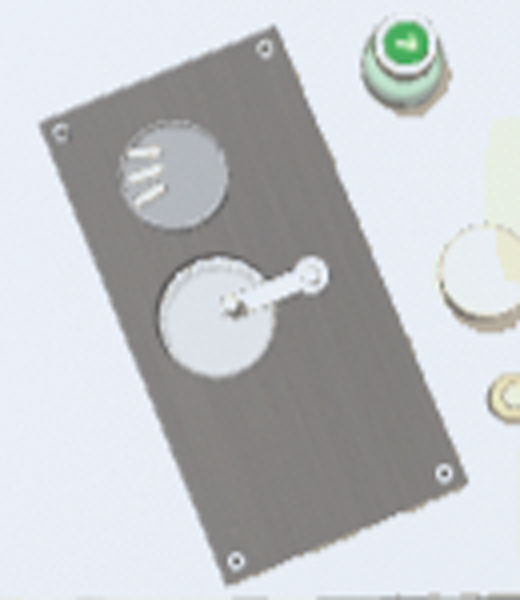

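The clip stopped at the same place under 15 N, so it is hard against its stop. The dish is seated, everything else is where it was, and the arm is clear.

```bash
python3 -c "
from h import *
print(ticket.close_job())"
```

```text
the job is handed in; nothing more can be done
None
```

The empty dish lies flat in the recess, the clip is shut over it against its stop, nothing else was moved as far as the pictures show, and the job was handed in at about 30 s on the robot's clock.

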